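# Crank an offcut tight in a bench clamp with the fold-away handle

### The arm

A 6-joint arm with a two-finger parallel gripper is mounted at the origin on a cart in front of the work surface, level with it; the furniture and walls round the work are solid. World frame = base frame: x ahead of the robot, y to its left, z up, the work surface at z = 0. Lengths are in m, angles in rad, forces in N, time in s.
With the tool pointing down it reaches from about 0.375 to 0.9 m from the base axis. Payload 3.1 kg.
Tool frame: the origin (TCP) lies at the very end of the fingers, on their centre line; the grasp point (between the pads) lies 19 mm behind it; z points along the fingers, y is the line along which they close (so a half turn about z gives the same grasp; the last joint's range is limited). The gripper opens to 87 mm and grips with 3 to 60 N. Pads are 19 mm wide; open, the fingers measure 117 mm over their backs; the gripper's body (75 mm by 190 mm) begins 51 mm behind the grasp point.
Start: joints at [0.952, 0.527, 1.433, -0, 1.181, -0.178], TCP at [0.267, 0.565, 0.184] pointing down, gripper open.
Joint ranges: [-3.08, 3.08], [-0.75, 2.2], [0.22, 2.44], [-1.43, 4.57], [0, 2.65], [-2.85, 2.85]. Speed limits (rad/s): [2.79, 2.79, 3.14, 3.14, 3.14, 3.14].

### API

Orientations are given as a unit quaternion [x, y, z, w].
In Python, from rig import status, viewer, robot gives the robot as it stands.
- The arm moves only by the tool arm_command, never from a script. Its arguments are lists of equal length, an entry for each row: "delta_rot": the turn, a rotation vector about the tool's x, y, z in degrees, a list of three; "delta_pos": the shift along the tool's x, y, z in m, a list of three; "gripper": the closure, from -1 (fully open) to 1 (shut). In form: {"delta_rot": [[rx, ry, rz], ...], "delta_pos": [[dx, dy, dz], ...], "gripper": [gripper, ...]}. A call has 1 to 12 rows; each row is the pose to reach, as a shift and turn from the pose commanded when the call began, along the tool's axes at that moment; what a row does not reach only later rows make up. A row lasts 1/12 s, in which the tool goes at most 41.7 mm and 7.16 degrees, less where a joint would pass 70% of its speed; a pose out of reach is approached as far as the arm can. A call with a gripper value outside its range is refused whole. The fingers move at their own pace and stop on an object; "grip_force" is the grip in N (left out, the last holds). Time passes only in rows, so rows that repeat a pose let the fingers close. It gives the time, the measured TCP pose, the force, the opening and the grip force at its end, in the units of the state.
- status.get_obs(): the state, without advancing time (a new reading comes with each control period).
- viewer.camera(name): name is "scene" or "top" or "wrist"; returns a dict with "pixels" (420x560x3 uint8, blue, green, red), "fx", "fy", "cx", "cy" (pixels), "pose" (4x4, takes a point from camera to world coordinates); the wrist camera has in their place "mount" (4x4, takes a point from camera to tool coordinates, whose origin is the TCP and whose axes are the flange's). Camera axes: x right, y down, z forward; pixel columns grow to the right and rows downward; lengths in m; the calibration is good to about 2 mm. A picture is of the moment at which its call begins: read the wrist's pose just before it. There is no depth.
- robot.hand_in(): hands the job in; it is judged then, once.
The state is a dict: "time": time; "q": joint angles; "joint_velocities": joint speeds; "joint_torque": joint torques, N m; "position": TCP position; "tool_rot": TCP orientation; "ft_force": force on the tool from outside, world axes, zero at the start; "moment": the same for the moment, N m; "grip_width": finger opening in m; "grip_force": force on a finger pad.
Only numpy, scipy, OpenCV 4.12 (cv2) and the standard library are available. Lean on these libraries where they do the work, as an engineer would, in place of code of your own. Each camera call takes 0.05 s, during which the arm holds its last target. There are 200 camera calls.

### The job

Swing the folded handle on the clamp's handwheel out until it stands upright, and crank the wheel clockwise until you feel the jaw take up the pine offcut against the end jaw, then only about a further 15 degrees so that it is held firmly without being crushed. Leave the wheel there and fold the handle back down fully home.

Things in the scene. Friction and masses are not known exactly. Their poses are not given: they have to be found in the camera images.
- clamp: grey bench clamp, fixed; origin on the bench under the axis of its flat-lying handwheel, z up. Its bed (92 mm wide, 18 mm thick) runs from y = +50 to y = -280 mm in its own frame. A sprung moving jaw, 49 mm tall over the bench, slides on the bed towards -y, 12 mm per radian of wheel
- wheel_hub (a point): point on the wheel's vertical axis at the height of the handle's pivot, 102 mm above the bench. The wheel is 136 mm over its rim; the rim's top is at 89 mm, the hub cap's top at 90.5 mm
- wheel (a joint): handwheel angle, rad, growing clockwise from above, which drives the jaw to the end jaw; at 0 the handle's pivot lies at -x of the clamp's frame. Starts within 0.8 of 0; take-up comes somewhere from 5 to 7. Stays where left. 4 to 6 N at the handle when running free; at take-up this steps up by 1.5 to 2 N, then rises 0.1 to 0.2 N per degree
- handle (a joint): folding handle, rad: 0 = folded, level, pointing inward from its pivot across the wheel's axis; 1.57 = upright over its pivot, a dead stop. Its pivot axis is level, tangent to the wheel, 55 mm from the wheel's axis. Stiff (3 N at its end), stays where left
- handle_grip (a point): point on the handle's own axis, 50 mm from its pivot; x points from the pivot to the free end. The handle's grip is a plain black sleeve, 18 mm thick, which spins freely about its own axis and spans 12 to 68 mm from the pivot. Folded, the point is 102 mm above the bench, 5 mm short of the wheel's axis; upright, 152 mm above the bench
- offcut: loose pine offcut, 70 x 30 x 18 mm (30 mm along the clamp's y), lying on the bed between the jaws; origin under its centre. The moving jaw pushes it along the bed until it meets the fixed end jaw (78 mm wide, 30 mm tall), which stands somewhere near y = -205 mm, up to 10 mm either way (not measured)
Things that resemble listed ones, but are neither listed nor needed, are in the scene too. There is more than one size of the offcut; the job needs the largest.

How it is judged:
On the way, in this order (a step that is already met when the one before it is completed fails the run):
1. the handle has been swung out upright (value of joint handle above 1.35 rad), for 0.2 s.
2. with the handle out, the wheel has been cranked until the offcut is gripped by the jaw against the end jaw with 10 to 24 N (value of joint handle above 1.1 rad and contact force between offcut and clamp between 10 and 24 N), for 0.3 s.
At the end, for the whole second after the job is handed in: The handle is folded home (within 0.12 rad of its folded stop), the wheel is at rest and the offcut is gripped by the jaw against the end jaw with 10 to 24 N (roughly 4 to 22 degrees of wheel past the take-up) (value of joint handle below 0.12 rad and contact force between offcut and clamp between 10 and 24 N and velocity of joint wheel between -0.05 and 0.05 rad/s); the robot touches nothing.
It fails at once if the offcut is crushed: more than 28 N of jaw force on it (contact force between offcut and clamp above 28 N).
It also fails if it takes over 72 s, if anything falls off the work surface, if the arm or the gripper's body presses on something with over 40 N, if the wrist force passes 120 N, or if a joint passes its speed limit or range.

## Working session

There is one attempt and no reset: what is moved stays moved. The work goes in short steps, Python scripts to look and compute and a tool call to move; the robot and the scene stay as the last step left them, time stands still between calls to the robot, and variables do not carry over. Pictures are saved under pics/ and viewed, at most 10 in all, crops included, and the job is handed in when it is done.

Besides the shell and the picture viewer there is one more tool, called after "Call:" as a command line: name --argument value ..., lists and objects as JSON in quotes. arm_command: Moves the arm, as the interface text tells. Its arguments: {"type":"object","properties":{"delta_rot":{"type":"array","items":{"type":"array","items":{"type":"number"}}},"delta_pos":{"type":"array","items":{"type":"array","items":{"type":"number"}}},"gripper":{"type":"array","items":{"type":"number"}},"grip_force":{"type":"number"}},"required":["delta_rot","delta_pos","gripper"]}

```bash
ls; mkdir -p pics; cat > h.py <<'E'
import numpy as np, cv2
from rig import status, viewer, robot
from scipy.spatial.transform import Rotation as R
def cam(n):
    o=status.get_obs(); c=viewer.camera(n)
    c['pixels']=np.ascontiguousarray(c['pixels'])
    if 'pose' not in c or n=='wrist':
        T=np.eye(4);T[:3,:3]=R.from_quat(o['tool_rot']).as_matrix();T[:3,3]=o['position'];c['pose']=T@c['mount']
    return c
def ray(c,u,v,z):
    T=np.array(c['pose']);d=T[:3,:3]@[(u-c['cx'])/c['fx'],(v-c['cy'])/c['fy'],1];o=T[:3,3]
    return o+d*(z-o[2])/d[2]
def proj(c,p):
    q=np.linalg.inv(np.array(c['pose']))@np.r_[p,1];return c['fx']*q[0]/q[2]+c['cx'],c['fy']*q[1]/q[2]+c['cy']
E
python3 - <<'E'
from h import *
o=status.get_obs();print({k:np.round(v,3) for k,v in o.items()})
a=cam('scene');b=cam('top')
print(np.round(a['pose'],3),np.round(b['pose'],3),a['fx'],b['fx'])
cv2.imwrite('pics/s0.png',a['pixels']);cv2.imwrite('pics/t0.png',b['pixels'])
E
```

```text
pics
{'time': np.float64(0.0), 'q': array([ 0.952,  0.528,  1.434, -0.   ,  1.181, -0.178]), 'joint_velocities': array([ 0.   ,  0.001,  0.002, -0.002, -0.001, -0.   ]), 'joint_torque': array([ 1.0000e-03, -4.4003e+01, -1.7659e+01,  6.3000e-02,  5.8000e-02,
       -0.0000e+00]), 'position': array([0.266, 0.565, 0.183]), 'tool_rot': array([ 0.219,  0.976, -0.001, -0.   ]), 'ft_force': array([-0.64 ,  0.345, -0.276]), 'moment': array([ 0.066,  0.   , -0.085]), 'grip_force': np.float64(0.0), 'grip_width': np.float64(0.087)}
[[ 0.546 -0.642  0.539  0.049]
 [-0.838 -0.414  0.356 -0.259]
 [-0.006 -0.646 -0.764  0.717]
 [ 0.     0.     0.     1.   ]] [[-0.015 -0.992  0.129  0.411]
 [-1.     0.014 -0.005  0.062]
 [ 0.003 -0.129 -0.992  0.944]
 [ 0.     0.     0.     1.   ]] 414.7421853715359 498.5877410432059
```

View pics/s0.png

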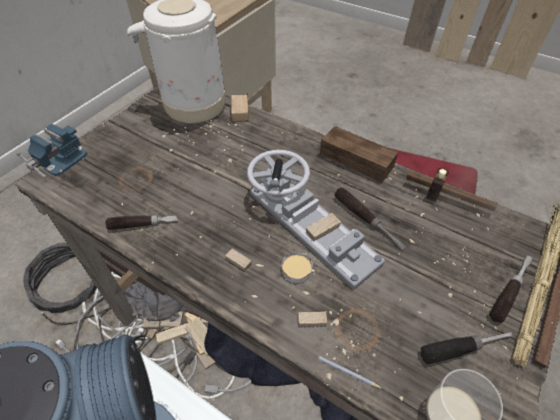

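View pics/t0.png

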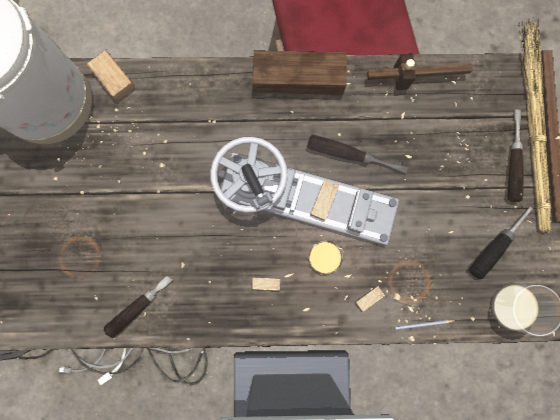

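Top view: wheel at about (249,174) with the black folded handle at (252,182) and its pivot near (263,200). The offcut on the bed is at (325,200) and the end jaw at (372,214). Lookalikes for the offcut: (266,284), (370,298) and (110,75), all off the bed. Lookalikes for the handle: chisels at (337,148), (120,318), (490,258) and (516,180). I choose the handle on the wheel and the offcut on the bed.

```bash
python3 - <<'E'
from h import *
c=cam('top');im=c['pixels']
g=im[125:250,200:410];cv2.imwrite('pics/t1.png',cv2.resize(g,None,fx=3.8,fy=3.8,interpolation=cv2.INTER_CUBIC))
# rim ellipse: bright ring pixels around (249,174)
gr=cv2.cvtColor(im,cv2.COLOR_BGR2GRAY)
hsv=cv2.cvtColor(im,cv2.COLOR_BGR2HSV)
pts=[]
for a in np.arange(0,360,4):
    for r in np.arange(46,28,-0.5):
        u=249+r*np.cos(np.radians(a));v=174+r*np.sin(np.radians(a))
        if gr[int(round(v)),int(round(u))]>150: pts.append((u,v));break
w=np.array([ray(c,u,v,0.085)[:2] for u,v in pts])
def fit(w):
    A=np.c_[2*w,np.ones(len(w))];s=np.linalg.lstsq(A,(w**2).sum(1),rcond=None)[0];return s[:2],np.sqrt(s[2]+s[:2]@s[:2])
for _ in range(6):
    ctr,r=fit(w);e=abs(np.linalg.norm(w-ctr,axis=1)-r);w=w[e<max(2*np.median(e),.001)]
print(ctr,r,len(w))
# dark handle
m=((gr<55)).astype(np.uint8);m[:,:215]=0;m[:,285:]=0;m[:140]=0;m[212:]=0
mm=np.zeros_like(m)
n,l,s,ce=cv2.connectedComponentsWithStats(m)
for i in range(1,n):
    if s[i,4]>30: print(s[i],ce[i])
# offcut wood colour
for u,v in [(372,214),(325,200)]: print(ray(c,u,v,.03))
m=cv2.inRange(hsv,(8,60,130),(25,200,255))
n,l,s,ce=cv2.connectedComponentsWithStats(m)
for i in range(1,n):
    if s[i,4]>80:
        q=np.argwhere(l==i)[:,::-1].astype(np.float32); print(ce[i],[ray(c,*ce[i],.03)],cv2.minAreaRect(q))
E
```

```text
[0.58670678 0.09616959] 0.0670227943215536 49
[ 0.51862918 -0.12883954  0.03      ]
[ 0.54601066 -0.04275983  0.03      ]
[537.36780772 128.59067735] [array([ 0.67672367, -0.44842438,  0.03      ])] ((536.6603393554688, 126.7755355834961), (211.58982849121094, 17.472753524780273), 86.36705780029297)
[108.7371484   72.80892338] [array([0.79801538, 0.36421893, 0.03      ])] ((108.64634704589844, 72.68293762207031), (42.79161071777344, 25.7686710357666), 51.34019470214844)
[329.66363636 188.21818182] [array([ 0.56802151, -0.05206931,  0.03      ])] ((327.800048828125, 190.90000915527344), (15.652474403381348, 16.994115829467773), 26.56505012512207)
[322.8702011  256.73491773] [array([ 0.4413611 , -0.03585386,  0.03      ])] ((324.5, 257.5), (31.0, 31.0), 90.0)
[406.0703125 263.625    ] [array([ 0.42660834, -0.18727915,  0.03      ])] ((406.0274963378906, 264.3107604980469), (9.415751457214355, 27.734333038330078), 81.57302856445312)
[418.76651982 291.40088106] [array([ 0.37627715, -0.20779991,  0.03      ])] ((417.5638732910156, 289.90252685546875), (19.161413192749023, 39.62286376953125), 47.290611267089844)
[268.41847826 284.45108696] [array([0.39278886, 0.06427576, 0.03      ])] ((265.5, 284.0), (12.0, 27.0), 90.0)
[370.91284404 297.83944954] [array([ 0.36609034, -0.12062102,  0.03      ])] ((369.5600280761719, 298.08001708984375), (13.200000762939453, 27.60000228881836), 53.13010025024414)
```

View pics/t1.png

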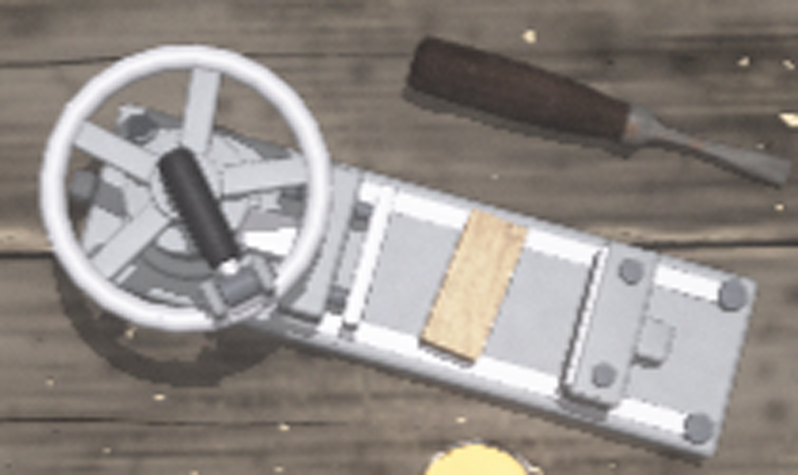

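The crop confirms it. The black handle runs from its free end at crop (176,160) to the sleeve end at (230,262), with the pivot bracket near (240,285). The 70x30 offcut is at (475,285) between the moving jaw face at (365,260) and the end jaw at (590,320).

```bash
python3 - <<'E'
from h import *
c=cam('top');P=lambda x,y,z:ray(c,200+(x+.5)/3.8-.5,125+(y+.5)/3.8-.5,z)[:2]
C=np.array([.5867,.0962])
A=P(360,171,.018);B=P(755,283,.018);D=P(285,340,.018);E=P(715,455,.018)
for d in (A-B,D-E): print('clamp y dir deg',np.degrees(np.arctan2(d[1],d[0])))
print('width',np.linalg.norm(B-E))
y=(A-B)/np.linalg.norm(A-B)+(D-E)/np.linalg.norm(D-E);y/=np.linalg.norm(y);x=np.array([y[1],-y[0]])
print('bed end y',(B-C)@y,(E-C)@y,'x',(B-C)@x,(E-C)@x)
for n,p,z in [('endjaw face top',(608,245),.03),('endjaw face top2',(568,390),.03),('jaw',(392,190),.049),('jaw2',(350,330),.049),('off',(475,210),.036),('off2',(425,340),.036),('off3',(527,228),.036),('off4',(474,358),.036)]:
    q=P(*p,z)-C;print(n,q@x,q@y)
f=P(176,160,.106);s=P(233,265,.106);pv=P(240,285,.102)
for n,q in(('free',f),('sleeve',s),('pivot',pv)): print(n,q,np.linalg.norm(q-C))
u=(s-f)/np.linalg.norm(s-f);print('handle out dir deg',np.degrees(np.arctan2(u[1],u[0])),'from C to pivot',np.degrees(np.arctan2(*(pv-C)[::-1])))
print('-x dir deg',np.degrees(np.arctan2(-x[1],-x[0])))
o=status.get_obs();M=R.from_quat(o['tool_rot']).as_matrix();print(np.round(M,3))
print(np.round(c['pose'],3)[:3,3])
E
```

```text
clamp y dir deg 73.0447382393025
clamp y dir deg 74.09016531315125
width 0.08788716971159387
bed end y -0.27789915659497083 -0.27919146649763715 x 0.04109922547871268 -0.04677844253216466
endjaw face top 0.037410043272790815 -0.20159549570708502
endjaw face top2 -0.03682679364173885 -0.20048031102987662
jaw 0.03134511420594833 -0.09245991176666811
jaw2 -0.03951762580363659 -0.09088384444990498
off 0.03542851808310221 -0.1341290534649796
off2 -0.032733286956809715 -0.12715701280604333
off3 0.033635519045165055 -0.16077283869047845
off4 -0.03482141147664515 -0.1521756679896339
free [0.59429016 0.0997575 ] 0.008382498687407076
sleeve [0.54600159 0.07465168] 0.04605096175999748
pivot [0.53750923 0.07167971] 0.054963409204804574
handle out dir deg -152.52952595905708 from C to pivot -153.50496443898857
-x dir deg 163.56745177622687
[[-0.904  0.427 -0.001]
 [ 0.427  0.904 -0.001]
 [ 0.    -0.001 -1.   ]]
[0.411 0.062 0.944]
```

Wheel axis is at about (0.587, 0.096). Rim radius fits at 67 mm against 68 given, bed end at y = -278 mm, and pivot radius 55 mm. The handle's outward direction is about -153°, so the wheel starts near -0.75 rad, and I predict take-up about 6.6 rad on. Moving above the handle.

Call:
arm_command --delta_rot '[[0, 0, -52], [0, 0, -52], [0, 0, -52], [0, 0, -52], [0, 0, -52], [0, 0, -52], [0, 0, -52], [0, 0, -52], [0, 0, -52], [0, 0, -52], [0, 0, -52], [0, 0, -52]]' --delta_pos '[[-0.487, -0.291, -0.037], [-0.487, -0.291, -0.037], [-0.487, -0.291, -0.037], [-0.487, -0.291, -0.037], [-0.487, -0.291, -0.037], [-0.487, -0.291, -0.037], [-0.487, -0.291, -0.037], [-0.487, -0.291, -0.037], [-0.487, -0.291, -0.037], [-0.487, -0.291, -0.037], [-0.487, -0.291, -0.037], [-0.487, -0.291, -0.037]]' --gripper '[0, 0, 0, 0, 0, 0, 0, 0, 0, 0, 0, 0]' --grip_force 25

```text
time: 1.2
position: [0.5337, 0.167, 0.2152]
tool_rot: [-0.231, 0.973, 0.0, -0.0]
ft_force: [0.1, 0.3, -0.7]
grip_width: 0.0435
grip_force: 0.0
```

Call:
arm_command --delta_rot '[[0, 0, 0], [0, 0, 0], [0, 0, 0], [0, 0, 0], [0, 0, 0]]' --delta_pos '[[-0.008, -0.07, 0], [-0.008, -0.07, 0], [-0.008, -0.07, 0], [-0.008, -0.07, 0], [-0.008, -0.07, 0]]' --gripper '[0, 0, 0, 0, 0]'

```text
time: 1.62
position: [0.5708, 0.1104, 0.2146]
tool_rot: [-0.231, 0.973, 0.0, -0.001]
ft_force: [0.6, 1.0, 0.1]
grip_width: 0.0437
grip_force: 0.0
```

```bash
python3 - <<'E'
from h import *
c=cam('wrist');o=status.get_obs();print(o['position'],o['tool_rot'],o['ft_force'],o['q'])
print(np.round(c['mount'],3),c['fx'])
for n,p in [('hub',(.5867,.0962,.09)),('pivot',(.5376,.0714,.102)),('grip',(.5822,.0939,.102))]: print(n,np.round(proj(c,p),1))
cv2.imwrite('pics/w0.png',c['pixels'])
E
```

```text
[0.57051747 0.11093682 0.21477278] [-2.31656845e-01  9.72797203e-01  4.49270399e-04 -7.11674063e-04] [0.25489243 0.00660066 1.15224627] [-4.38625003e-04  4.34643031e-01  1.50822449e+00  5.83241376e-04
  1.20031821e+00 -2.03900775e+00]
[[ 0.    -0.952 -0.306  0.085]
 [ 1.     0.001 -0.     0.001]
 [ 0.001 -0.306  0.952 -0.201]
 [ 0.     0.     0.     1.   ]] 305.0903289891581
hub [264.6 199.4]
pivot [262.8 150.5]
grip [263.8 197.9]
```

View pics/w0.png

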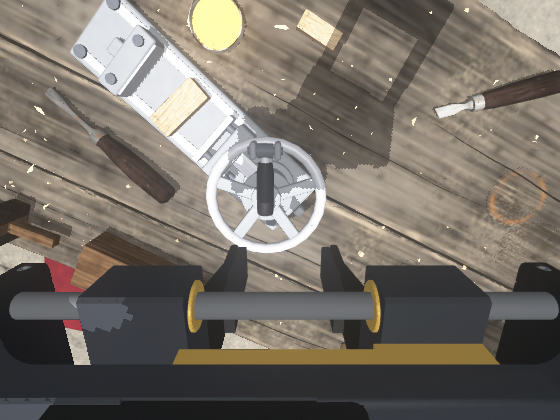

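The wrist view shows the wheel ring at (266,195), the handle vertical at (265,190) and the pivot bracket at (265,151). The tool is well aligned with the handle. Refining the lateral offset.

```bash
python3 - <<'E'
from h import *
c=cam('wrist');o=status.get_obs();im=c['pixels'];gr=cv2.cvtColor(im,cv2.COLOR_BGR2GRAY)
for v in (170,178,186,194,202,210):
    r=gr[v,245:290].astype(int);d=np.where(r<75)[0]+245;print(v,d.min() if len(d) else None,d.max() if len(d) else None,len(d))
M=R.from_quat(o['tool_rot']).as_matrix();T=o['position']
# ring circle at z=.085
pts=[]
for a in np.arange(0,360,4):
    for r in np.arange(75,45,-.5):
        u=266+r*np.cos(np.radians(a));v=195+r*np.sin(np.radians(a))
        if gr[int(round(v)),int(round(u))]>195: pts.append((u,v));break
w=np.array([ray(c,u,v,.085)[:2] for u,v in pts])
for _ in range(8):
    A=np.c_[2*w,np.ones(len(w))];s=np.linalg.lstsq(A,(w**2).sum(1),rcond=None)[0];r=np.sqrt(s[2]+s[:2]@s[:2]);e=abs(np.linalg.norm(w-s[:2],axis=1)-r);w=w[e<max(2*np.median(e),.001)]
print('ring',s[:2],r,len(w))
for u,v in[(265,151),(265,194)]:
    p=ray(c,u,v,.105);print(p,'tool',M.T@(p-T))
E
```

```text
170 258 272 8
178 257 272 9
186 257 272 8
194 258 272 5
202 272 272 1
210 None None 0
ring [0.58816463 0.09701063] 0.06561945824427742 46
[0.53644335 0.07413038 0.105     ] tool [ 0.04704797 -0.01784046  0.10994959]
[0.57675544 0.09358049 0.105     ] tool [ 0.00229684 -0.01868086  0.10990782]
```

Call:
arm_command --delta_rot '[[0, 0, 0], [0, 0, 0], [0, 0, 0], [0, 0, 0], [0, 0, 0], [0, 0, 0], [0, 0, 0], [0, 0, 0], [0, 0, 0]]' --delta_pos '[[-0.002, -0.01, 0], [-0.004, -0.019, 0.01], [-0.004, -0.019, 0.04], [-0.004, -0.019, 0.065], [-0.004, -0.019, 0.085], [-0.004, -0.019, 0.1], [-0.004, -0.019, 0.11], [-0.004, -0.019, 0.116], [-0.004, -0.019, 0.117]]' --gripper '[0, 0, 0, 0, 0, 0, 0, 0, 0]'

```text
time: 2.47
position: [0.5833, 0.0948, 0.0968]
tool_rot: [-0.231, 0.973, 0.0, -0.001]
ft_force: [0.2, 0.0, -0.5]
grip_width: 0.0434
grip_force: 0.0
```

```bash
python3 - <<'E'
from h import *
c=cam('wrist');o=status.get_obs();print(o['position'],o['ft_force'])
cv2.imwrite('pics/w1.png',c['pixels'][100:400,130:430])
E
```

```text
[0.58384573 0.09478949 0.09758216] [ 0.28411342 -0.10268322  0.7442119 ]
```

View pics/w1.png

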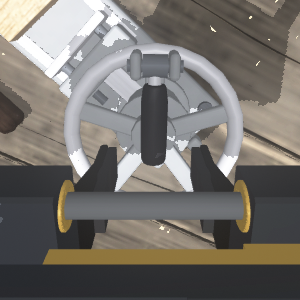

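The handle, at crop (154,120), is centred between the fingertips at (110,160) and (200,160). Closing on it.

Call:
arm_command --delta_rot '[[0, 0, 0], [0, 0, 0], [0, 0, 0], [0, 0, 0], [0, 0, 0], [0, 0, 0]]' --delta_pos '[[0, 0, 0.001], [0, 0, 0.001], [0, 0, 0.001], [0, 0, 0.001], [0, 0, 0.001], [0, 0, 0.001]]' --gripper '[1, 1, 1, 1, 1, 1]' --grip_force 25

```text
time: 3.02
position: [0.584, 0.0948, 0.0975]
tool_rot: [-0.231, 0.973, -0.0, 0.0]
ft_force: [-0.4, -0.3, -0.3]
grip_width: 0.0112
grip_force: 0.0
```

```bash
python3 - <<'E'
from h import *
c=cam('wrist');o=status.get_obs();print(o['position'],o['ft_force'],o['grip_width'],o['grip_force'])
b=cam('scene')
cv2.imwrite('pics/w2.png',np.hstack([cv2.resize(c['pixels'][130:330,180:380],(400,400)),cv2.resize(b['pixels'][100:230,215:345],(400,400))]))
E
```

```text
[0.58390559 0.09484048 0.09738305] [ 0.22321935 -0.07889738  0.11648239] 0.0070823150539263986 0.0
```

View pics/w2.png

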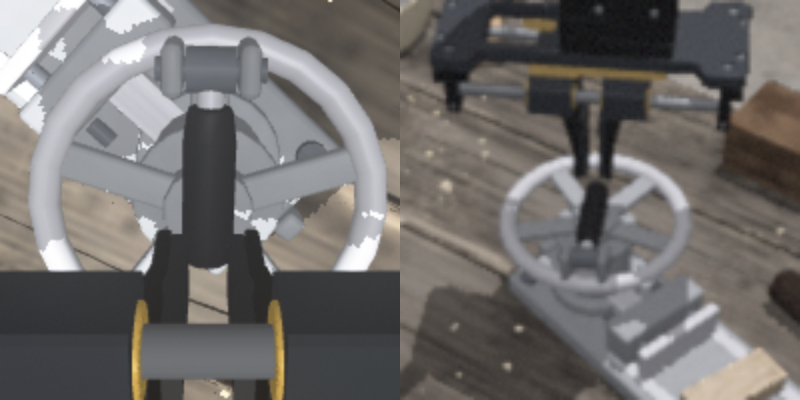

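```bash
python3 - <<'E'
from h import *
c=cam('wrist');b=cam('scene');o=status.get_obs();T=o['position'];M=R.from_quat(o['tool_rot']).as_matrix()
for n,k in(('wrist',c),('scene',b)):
    for m,d in (('tcp',(0,0,0)),('grasp',(0,0,-.019)),('x-10',(-.01,0,0)),('x+20',(.02,0,0)),('x+50,z102',(.05,0,-.005))): print(n,m,np.round(proj(k,T+M@d),1))
# handle end top in wrist: full px
for u,v,z in [(180+208/2,130+268/2,.111),(180+208/2,130+268/2,.102),(180+209/2,130+105/2,.111),(180+212/2,130+68/2,.102)]:
    print('wrist ray',u,v,M.T@(ray(c,u,v,z)-T))
print('scene ray end', M.T@(ray(b,279,159,.105)-T), 'pivot',M.T@(ray(b,215+583*.325-130,100+255*.325,.102)-T))
E
```

```text
wrist tcp [282.  236.5]
wrist grasp [281.8 247.8]
wrist x-10 [282.  249.3]
wrist x+20 [282.  209.7]
wrist x+50,z102 [281.9 167.9]
scene tcp [277.8 167. ]
scene grasp [277.7 160.5]
scene x-10 [278.3 163.8]
scene x+20 [276.7 173.6]
scene x+50,z102 [275.  182.2]
wrist ray 284.0 264.0 [-0.01451595  0.00142276 -0.01382313]
wrist ray 284.0 264.0 [-0.01928996  0.00143437 -0.00482278]
wrist ray 284.5 182.5 [ 0.04237093  0.00168187 -0.0138274 ]
wrist ray 286.0 164.0 [ 0.05250751  0.00265469 -0.0048282 ]
scene ray end [-0.01668395 -0.00089383 -0.00782287] pivot [ 0.05197896  0.00092587 -0.00482808]
```

Call:
arm_command --delta_rot '[[0, 0, 0], [0, 0, 0], [0, 0, 0]]' --delta_pos '[[0, 0, 0], [0, 0, 0], [0, 0, 0]]' --gripper '[1, 1, 1]'

```text
time: 3.47
position: [0.5838, 0.0948, 0.0971]
tool_rot: [-0.231, 0.973, 0.0, -0.0]
ft_force: [-0.3, -0.3, -0.3]
grip_width: 0.0005
grip_force: 0.0
```

```bash
python3 - <<'E'
from h import *
c=cam('wrist');o=status.get_obs();print(o['position'],o['ft_force'],o['grip_width'],o['grip_force'])
b=cam('scene')
cv2.imwrite('pics/w3.png',np.hstack([cv2.resize(c['pixels'][190:310,220:340],(400,400)),cv2.resize(b['pixels'][120:200,240:320],(400,400))]))
E
```

```text
[0.58375089 0.09483695 0.09706563] [ 0.27210148 -0.09534694  0.24341206] 0.00039504479277444873 0.0
```

View pics/w3.png

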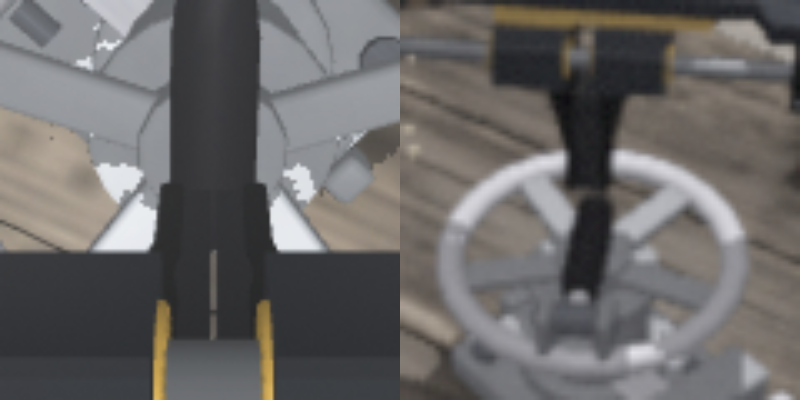

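```bash
python3 - <<'E'
from h import *
c=cam('wrist');b=cam('scene');o=status.get_obs();T=o['position'];M=R.from_quat(o['tool_rot']).as_matrix()
def line(k,u,v):
    a=ray(k,u,v,.2);e=ray(k,u,v,.05);d=e-a;return a,d/np.linalg.norm(d)
def tri(l1,l2):
    A=np.zeros((3,3));r=np.zeros(3)
    for p,d in(l1,l2):
        Q=np.eye(3)-np.outer(d,d);A+=Q;r+=Q@p
    x=np.linalg.solve(A,r);return x,[np.linalg.norm((np.eye(3)-np.outer(d,d))@(x-p)) for p,d in(l1,l2)]
for n,w,s in[('tip',(283.9,244.9),(277.6,157.2)),('handle end',(284,264),(278.8,159.4)),('pivot',(286,164),(215+583*.325-130,100+255*.325))]:
    x,e=tri(line(c,*w),line(b,*s));print(n,x,M.T@(x-T),e)
E
```

```text
tip [0.57447769 0.09028802 0.13474088] [ 0.01037254  0.0001445  -0.03765027] [np.float64(0.00123000526095015), np.float64(0.0012300052609501074)]
handle end [0.60160638 0.10461189 0.1001504 ] [-0.02030059  0.00072787 -0.00306041] [np.float64(0.0007586823293339284), np.float64(0.0007586823293339519)]
pivot [0.53608661 0.07277583 0.10242985] [ 0.05253666  0.00178448 -0.00533847] [np.float64(0.0009065159943572909), np.float64(0.0009065159943572912)]
```

Two views put the real fingertip 37.5 mm behind the reported TCP, which explains the empty closure above the handle. The handle heights check out at 100–102 mm. Opening, then descending another ~38 mm under watch.

Call:
arm_command --delta_rot '[[0, 0, 0], [0, 0, 0], [0, 0, 0], [0, 0, 0], [0, 0, 0], [0, 0, 0], [0, 0, 0], [0, 0, 0], [0, 0, 0], [0, 0, 0], [0, 0, 0], [0, 0, 0]]' --delta_pos '[[0, 0.001, 0], [0, 0.001, 0], [0, 0.001, 0], [0, 0.001, 0], [0, 0.001, 0], [0, 0.001, 0], [0, 0.001, 0.002], [0, 0.001, 0.006], [0, 0.001, 0.012], [0, 0.001, 0.018], [0, 0.001, 0.022], [0, 0.001, 0.024]]' --gripper '[0, 0, 0, 0, 0, 0, 0, 0, 0, 0, 0, 0]'

```text
time: 4.67
position: [0.5826, 0.0957, 0.0719]
tool_rot: [-0.231, 0.973, 0.0, -0.001]
ft_force: [-1.0, 0.2, 0.1]
grip_width: 0.0437
grip_force: 0.0
```

Call:
arm_command --delta_rot '[[0, 0, 0], [0, 0, 0], [0, 0, 0], [0, 0, 0], [0, 0, 0], [0, 0, 0]]' --delta_pos '[[0, 0, 0.003], [0, 0, 0.006], [0, 0, 0.009], [0, 0, 0.011], [0, 0, 0.012], [0, 0, 0.012]]' --gripper '[0, 0, 0, 0, 0, 0]'

```text
time: 5.17
position: [0.5832, 0.0957, 0.0609]
tool_rot: [-0.231, 0.973, 0.0, -0.0]
ft_force: [-0.1, -0.2, -0.7]
grip_width: 0.0436
grip_force: 0.0
```

Call:
arm_command --delta_rot '[[0, 0, 0], [0, 0, 0], [0, 0, 0], [0, 0, 0], [0, 0, 0], [0, 0, 0], [0, 0, 0], [0, 0, 0]]' --delta_pos '[[0, 0, 0.001], [0, 0, 0.001], [0, 0, 0.001], [0, 0, 0.001], [0, 0, 0.001], [0, 0, 0.001], [0, 0, 0.001], [0, 0, 0.001]]' --gripper '[1, 1, 1, 1, 1, 1, 1, 1]' --grip_force 25

```text
time: 5.83
position: [0.5838, 0.0952, 0.0602]
tool_rot: [-0.231, 0.973, -0.0, 0.0]
ft_force: [-0.2, -2.7, 0.3]
grip_width: 0.0166
grip_force: 25.0
```

Call:
arm_command --delta_rot '[[0, 0, 0], [0, 0, 0], [0, 0, 0], [0, 0, 0], [0, 0, 0], [0, 0, 0], [0, 0, 0], [0, 0, 0]]' --delta_pos '[[0, 0, 0], [0, -0.001, 0.001], [0, -0.001, 0.003], [0, -0.001, 0.004], [0, -0.001, 0.004], [0, -0.001, 0.004], [0, -0.001, 0.004], [0, -0.001, 0.004]]' --gripper '[0.4, 0.4, 0.4, 0.4, 1, 1, 1, 1]' --grip_force 25

```text
time: 6.5
position: [0.5836, 0.0949, 0.056]
tool_rot: [-0.231, 0.973, 0.0, -0.0]
ft_force: [-0.5, 0.5, -1.0]
grip_width: 0.0164
grip_force: 25.0
```

Solid grip now. Swinging the handle up along its arc, first half.

Call:
arm_command --delta_rot '[[0, 0, 0], [0, 0, 0], [0, 0, 0], [0, 0, 0], [0, 0, 0], [0, 0, 0], [0, 0, 0], [0, 0, 0]]' --delta_pos '[[0.0001, 0, -0.0034], [0.0004, 0, -0.0068], [0.0018, 0, -0.0135], [0.004, 0, -0.0199], [0.007, 0, -0.026], [0.0107, 0, -0.0317], [0.0152, 0, -0.0368], [0.0203, 0, -0.0413]]' --gripper '[1, 1, 1, 1, 1, 1, 1, 1]'

```text
time: 7.17
position: [0.5654, 0.0859, 0.0981]
tool_rot: [-0.231, 0.973, 0.0, 0.0]
ft_force: [1.0, 2.0, -7.8]
grip_width: 0.0168
grip_force: 24.9
```

Call:
arm_command --delta_rot '[[0, 0, 0], [0, 0, 0], [0, 0, 0], [0, 0, 0], [0, 0, 0], [0, 0, 0], [0, 0, 0], [0, 0, 0]]' --delta_pos '[[0.0057, 0, -0.0037], [0.0118, 0, -0.0067], [0.0182, 0, -0.0089], [0.0249, 0, -0.0103], [0.029, 0, -0.0106], [0.0317, 0, -0.0107], [0.0317, 0, -0.0107], [0.0317, 0, -0.0107]]' --gripper '[1, 1, 1, 1, 1, 1, 1, 1]'

```text
time: 7.83
position: [0.5389, 0.0725, 0.1103]
tool_rot: [-0.231, 0.973, 0.0, 0.003]
ft_force: [1.6, 6.2, 1.9]
grip_width: 0.0167
grip_force: 25.0
```

```bash
python3 - <<'E'
from h import *
c=cam('wrist');o=status.get_obs();print(o['position'],o['ft_force'],o['q'])
b=cam('scene')
cv2.imwrite('pics/w4.png',np.hstack([cv2.resize(c['pixels'][100:300,180:380],(400,400)),cv2.resize(b['pixels'][100:230,215:345],(400,400))]))
E
```

```text
[0.53885156 0.07253296 0.11028065] [0.79473687 5.61355006 2.88681593] [-0.07332311  0.5184897   1.71349527  0.0030046   0.90494484 -2.11219881]
```

View pics/w4.png

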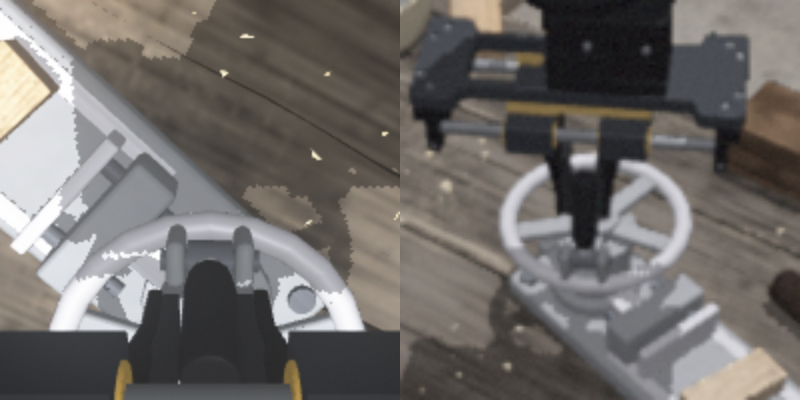

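Wrist and scene crops show the handle upright between the fingers, at left crop (208,300) over the pivot bracket. TCP radius from the wheel axis is 54 mm, as it should be. Preparing the crank circle: the tool keeps its orientation and the sleeve spins.

```bash
cat >> h.py <<'E'
def arc(d0,d1,n,r=.054,r0=None):
    r0=r0 or r
    a=np.radians(np.linspace(d0,d1,n+1)[1:]);b=np.radians(d0)
    return [[float(round(r*np.cos(t)-r0*np.cos(b),4)),float(round(r*np.sin(t)-r0*np.sin(b),4)),0] for t in a]
E
python3 - <<'E'
from h import *
for a,b,n in((0,60,12),(60,150,12),(150,240,12),(240,330,12)): print(a,b,arc(a,b,n))
E
```

```text
0 60 [[-0.0002, 0.0047, 0], [-0.0008, 0.0094, 0], [-0.0018, 0.014, 0], [-0.0033, 0.0185, 0], [-0.0051, 0.0228, 0], [-0.0072, 0.027, 0], [-0.0098, 0.031, 0], [-0.0126, 0.0347, 0], [-0.0158, 0.0382, 0], [-0.0193, 0.0414, 0], [-0.023, 0.0442, 0], [-0.027, 0.0468, 0]]
60 150 [[-0.0063, 0.0031, 0], [-0.013, 0.0054, 0], [-0.02, 0.0068, 0], [-0.027, 0.0072, 0], [-0.034, 0.0068, 0], [-0.041, 0.0054, 0], [-0.0477, 0.0031, 0], [-0.054, 0.0, 0], [-0.0599, -0.0039, 0], [-0.0652, -0.0086, 0], [-0.0698, -0.0139, 0], [-0.0738, -0.0198, 0]]
150 240 [[-0.0031, -0.0063, 0], [-0.0054, -0.013, 0], [-0.0068, -0.02, 0], [-0.0072, -0.027, 0], [-0.0068, -0.034, 0], [-0.0054, -0.041, 0], [-0.0031, -0.0477, 0], [0.0, -0.054, 0], [0.0039, -0.0599, 0], [0.0086, -0.0652, 0], [0.0139, -0.0698, 0], [0.0198, -0.0738, 0]]
240 330 [[0.0063, -0.0031, 0], [0.013, -0.0054, 0], [0.02, -0.0068, 0], [0.027, -0.0072, 0], [0.034, -0.0068, 0], [0.041, -0.0054, 0], [0.0477, -0.0031, 0], [0.054, -0.0, 0], [0.0599, 0.0039, 0], [0.0652, 0.0086, 0], [0.0698, 0.0139, 0], [0.0738, 0.0198, 0]]
```

Call:
arm_command --delta_rot '[[0, 0, 0], [0, 0, 0], [0, 0, 0], [0, 0, 0], [0, 0, 0], [0, 0, 0], [0, 0, 0], [0, 0, 0], [0, 0, 0], [0, 0, 0], [0, 0, 0], [0, 0, 0]]' --delta_pos '[[-0.0002, 0.0047, 0], [-0.0008, 0.0094, 0], [-0.0018, 0.014, 0], [-0.0033, 0.0185, 0], [-0.0051, 0.0228, 0], [-0.0072, 0.027, 0], [-0.0098, 0.031, 0], [-0.0126, 0.0347, 0], [-0.0158, 0.0382, 0], [-0.0193, 0.0414, 0], [-0.023, 0.0442, 0], [-0.027, 0.0468, 0]]' --gripper '[1, 1, 1, 1, 1, 1, 1, 1, 1, 1, 1, 1]' --grip_force 30

```text
time: 8.93
position: [0.5394, 0.1227, 0.1103]
tool_rot: [-0.232, 0.973, -0.002, -0.001]
ft_force: [-2.8, -7.6, 9.8]
grip_width: 0.0164
grip_force: 30.1
```

Call:
arm_command --delta_rot '[[0, 0, 0], [0, 0, 0], [0, 0, 0], [0, 0, 0], [0, 0, 0], [0, 0, 0], [0, 0, 0], [0, 0, 0], [0, 0, 0], [0, 0, 0], [0, 0, 0], [0, 0, 0]]' --delta_pos '[[-0.0063, 0.0031, 0], [-0.013, 0.0054, 0], [-0.02, 0.0068, 0], [-0.027, 0.0072, 0], [-0.034, 0.0068, 0], [-0.041, 0.0054, 0], [-0.0477, 0.0031, 0], [-0.054, 0.0, 0], [-0.0599, -0.0039, 0], [-0.0652, -0.0086, 0], [-0.0698, -0.0139, 0], [-0.0738, -0.0198, 0]]' --gripper '[1, 1, 1, 1, 1, 1, 1, 1, 1, 1, 1, 1]'

```text
time: 9.93
position: [0.6121, 0.1409, 0.1102]
tool_rot: [-0.232, 0.973, 0.0, -0.003]
ft_force: [-5.5, 1.9, 9.2]
grip_width: 0.0163
grip_force: 30.0
```

Call:
arm_command --delta_rot '[[0, 0, 0], [0, 0, 0], [0, 0, 0], [0, 0, 0], [0, 0, 0], [0, 0, 0], [0, 0, 0], [0, 0, 0], [0, 0, 0], [0, 0, 0], [0, 0, 0], [0, 0, 0]]' --delta_pos '[[-0.0031, -0.0063, 0], [-0.0054, -0.013, 0], [-0.0068, -0.02, 0], [-0.0072, -0.027, 0], [-0.0068, -0.034, 0], [-0.0054, -0.041, 0], [-0.0031, -0.0477, 0], [0.0, -0.054, 0], [0.0039, -0.0599, 0], [0.0086, -0.0652, 0], [0.0139, -0.0698, 0], [0.0198, -0.0738, 0]]' --gripper '[1, 1, 1, 1, 1, 1, 1, 1, 1, 1, 1, 1]'

```text
time: 10.93
position: [0.6317, 0.0677, 0.1103]
tool_rot: [-0.231, 0.973, 0.001, 0.002]
ft_force: [1.4, 6.5, 4.5]
grip_width: 0.0166
grip_force: 29.9
```

Call:
arm_command --delta_rot '[[0, 0, 0], [0, 0, 0], [0, 0, 0], [0, 0, 0], [0, 0, 0], [0, 0, 0], [0, 0, 0], [0, 0, 0], [0, 0, 0], [0, 0, 0], [0, 0, 0], [0, 0, 0]]' --delta_pos '[[0.0063, -0.0031, 0], [0.013, -0.0054, 0], [0.02, -0.0068, 0], [0.027, -0.0072, 0], [0.034, -0.0068, 0], [0.041, -0.0054, 0], [0.0477, -0.0031, 0], [0.054, 0.0, 0], [0.0599, 0.0039, 0], [0.0652, 0.0086, 0], [0.0698, 0.0139, 0], [0.0738, 0.0198, 0]]' --gripper '[1, 1, 1, 1, 1, 1, 1, 1, 1, 1, 1, 1]'

```text
time: 11.93
position: [0.5595, 0.0462, 0.1104]
tool_rot: [-0.232, 0.973, -0.005, 0.003]
ft_force: [3.1, -8.6, 2.2]
grip_width: 0.0165
grip_force: 30.1
```

```bash
cat >> h.py <<'E'
C=np.array([.5876,.0969])
def tan():
    o=status.get_obs();d=o['position'][:2]-C;r=np.linalg.norm(d);u=d/r;t=np.array([u[1],-u[0]]);f=o['ft_force']
    print('t',o['time'],'r',r,'delta',np.degrees(np.arctan2(-d[1],-d[0])), (206.7-np.degrees(np.arctan2(d[1],d[0])))%360,'Ft',-f[:2]@t,'Fr',f[:2]@u,'fz',f[2])
E
python3 - <<'E'
from h import *
tan()
c=cam('top');tan();im=c['pixels']
cv2.imwrite('pics/t2.png',cv2.resize(im[160:250,270:410],None,fx=5,fy=5,interpolation=cv2.INTER_CUBIC))
for a,b,n in((330,342,8),(342,350,8),(350,358,8),(358,366,8),(366,374,8),(374,382,8),(382,390,8)): print(a,b,arc(a,b,n))
E
```

```text
t 11.9333 r 0.0579713291608713 delta 60.982253473561705 325.7177465264383 Ft 6.865255710989108 Fr 6.07810171885275 fz 2.1990545357031084
t 11.9833 r 0.058230416420846 delta 58.35679662937691 328.3432033706231 Ft 3.7721132642942186 Fr 4.662722117794026 fz 6.572397948528346
330 342 [[0.0007, 0.0012, 0], [0.0013, 0.0025, 0], [0.002, 0.0038, 0], [0.0026, 0.005, 0], [0.0031, 0.0063, 0], [0.0036, 0.0076, 0], [0.0041, 0.009, 0], [0.0046, 0.0103, 0]]
342 350 [[0.0003, 0.0009, 0], [0.0006, 0.0018, 0], [0.0008, 0.0027, 0], [0.001, 0.0036, 0], [0.0013, 0.0045, 0], [0.0015, 0.0055, 0], [0.0017, 0.0064, 0], [0.0018, 0.0073, 0]]
350 358 [[0.0002, 0.0009, 0], [0.0003, 0.0019, 0], [0.0004, 0.0028, 0], [0.0005, 0.0037, 0], [0.0006, 0.0047, 0], [0.0007, 0.0056, 0], [0.0007, 0.0066, 0], [0.0008, 0.0075, 0]]
358 366 [[0.0, 0.0009, 0], [0.0, 0.0019, 0], [0.0, 0.0028, 0], [0.0, 0.0038, 0], [-0.0, 0.0047, 0], [-0.0001, 0.0057, 0], [-0.0002, 0.0066, 0], [-0.0003, 0.0075, 0]]
366 374 [[-0.0001, 0.0009, 0], [-0.0002, 0.0019, 0], [-0.0004, 0.0028, 0], [-0.0005, 0.0037, 0], [-0.0007, 0.0047, 0], [-0.0009, 0.0056, 0], [-0.0011, 0.0065, 0], [-0.0013, 0.0074, 0]]
374 382 [[-0.0002, 0.0009, 0], [-0.0005, 0.0018, 0], [-0.0008, 0.0027, 0], [-0.001, 0.0036, 0], [-0.0013, 0.0045, 0], [-0.0017, 0.0054, 0], [-0.002, 0.0063, 0], [-0.0023, 0.0072, 0]]
382 390 [[-0.0004, 0.0009, 0], [-0.0007, 0.0017, 0], [-0.0011, 0.0026, 0], [-0.0015, 0.0034, 0], [-0.002, 0.0043, 0], [-0.0024, 0.0051, 0], [-0.0028, 0.006, 0], [-0.0033, 0.0068, 0]]
```

View pics/t2.png

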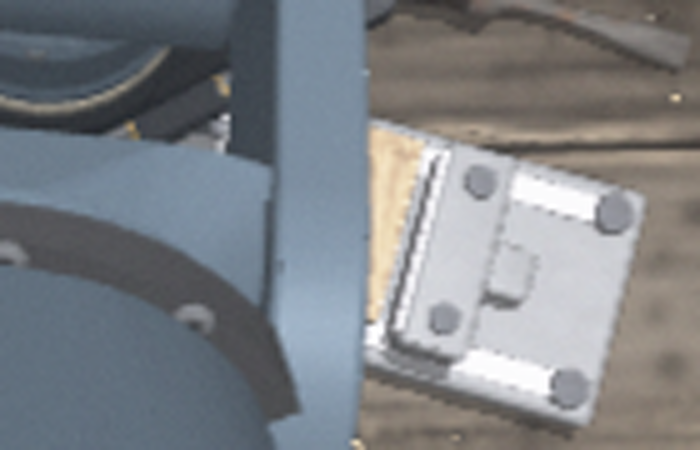

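```bash
python3 - <<'E'
from h import *
c=cam('top')
y=np.array([np.cos(np.radians(73.6)),np.sin(np.radians(73.6))]);x=np.array([y[1],-y[0]])
P=lambda u,v,z:ray(c,270+(u+.5)/5-.5,160+(v+.5)/5-.5,z)[:2]-C
for n,u,v,z in[('off',424,142,.036),('off',382,318,.036),('ej',453,148,.03),('ej',402,335,.03)]: q=P(u,v,z);print(n,q@x,q@y)
tan()
E
```

```text
off 0.034749060731870514 -0.19193636402444317
off -0.03270334188731721 -0.1932765132585896
ej 0.036740641577895826 -0.20360467292167567
ej -0.03597711605435302 -0.20266770787926727
t 12.0333 r 0.058193412542736106 delta 58.53254692552008 328.1674530744799 Ft 3.787075075481698 Fr 5.6351105974656095 fz 2.898858879015484
```

Remaining offcut gap is about 10 mm, so take-up should come near delta ≈ 375°. Going on more slowly.

Call:
arm_command --delta_rot '[[0, 0, 0], [0, 0, 0], [0, 0, 0], [0, 0, 0], [0, 0, 0], [0, 0, 0], [0, 0, 0], [0, 0, 0]]' --delta_pos '[[0.0007, 0.0012, 0], [0.0013, 0.0025, 0], [0.002, 0.0038, 0], [0.0026, 0.005, 0], [0.0031, 0.0063, 0], [0.0036, 0.0076, 0], [0.0041, 0.009, 0], [0.0046, 0.0103, 0]]' --gripper '[1, 1, 1, 1, 1, 1, 1, 1]'

```text
time: 12.7
position: [0.5492, 0.0535, 0.1103]
tool_rot: [-0.233, 0.973, -0.004, 0.002]
ft_force: [0.8, -6.9, 3.1]
grip_width: 0.0164
grip_force: 30.1
```

```bash
python3 -c "
from h import *
tan()"
```

```text
t 12.7 r 0.05795379549571968 delta 48.456827379404764 338.24317262059526 Ft 5.1500854420026405 Fr 4.666264052102722 fz 3.1177909817216403
```

Call:
arm_command --delta_rot '[[0, 0, 0], [0, 0, 0], [0, 0, 0], [0, 0, 0], [0, 0, 0], [0, 0, 0], [0, 0, 0], [0, 0, 0]]' --delta_pos '[[0.0003, 0.0009, 0], [0.0006, 0.0018, 0], [0.0008, 0.0027, 0], [0.001, 0.0036, 0], [0.0013, 0.0045, 0], [0.0015, 0.0055, 0], [0.0017, 0.0064, 0], [0.0018, 0.0073, 0]]' --gripper '[1, 1, 1, 1, 1, 1, 1, 1]'

```text
time: 13.37
position: [0.5436, 0.0594, 0.1103]
tool_rot: [-0.233, 0.973, -0.004, 0.001]
ft_force: [0.1, -7.7, 4.1]
grip_width: 0.0161
grip_force: 30.1
```

```bash
python3 -c "
from h import *
tan()"
```

```text
t 13.3667 r 0.057761815736709354 delta 40.42111436918479 346.2788856308152 Ft 5.946422245402761 Fr 4.926414511175752 fz 4.057792689400575
```

Call:
arm_command --delta_rot '[[0, 0, 0], [0, 0, 0], [0, 0, 0], [0, 0, 0], [0, 0, 0], [0, 0, 0], [0, 0, 0], [0, 0, 0]]' --delta_pos '[[0.0002, 0.0009, 0], [0.0003, 0.0019, 0], [0.0004, 0.0028, 0], [0.0005, 0.0037, 0], [0.0006, 0.0047, 0], [0.0007, 0.0056, 0], [0.0007, 0.0066, 0], [0.0008, 0.0075, 0]]' --gripper '[1, 1, 1, 1, 1, 1, 1, 1]'

```text
time: 14.03
position: [0.5399, 0.0651, 0.1103]
tool_rot: [-0.233, 0.973, -0.005, 0.001]
ft_force: [0.4, -10.5, 5.5]
grip_width: 0.0168
grip_force: 30.1
```

```bash
python3 -c "
from h import *
tan()"
```

```text
t 14.0333 r 0.05736543906527946 delta 33.68266002988618 353.0173399701138 Ft 8.95295041178125 Fr 5.496143474315196 fz 5.489220669465506
```

Call:
arm_command --delta_rot '[[0, 0, 0], [0, 0, 0], [0, 0, 0], [0, 0, 0], [0, 0, 0], [0, 0, 0], [0, 0, 0], [0, 0, 0]]' --delta_pos '[[0, 0.0009, 0], [0, 0.0019, 0], [0, 0.0028, 0], [0, 0.0038, 0], [0, 0.0047, 0], [-0.0001, 0.0057, 0], [-0.0002, 0.0066, 0], [-0.0003, 0.0075, 0]]' --gripper '[1, 1, 1, 1, 1, 1, 1, 1]'

```text
time: 14.7
position: [0.5363, 0.0717, 0.1102]
tool_rot: [-0.233, 0.972, -0.005, 0.0]
ft_force: [-0.3, -11.0, 6.1]
grip_width: 0.016
grip_force: 30.0
```

```bash
python3 -c "
from h import *
tan()"
```

```text
t 14.7 r 0.057129824758381756 delta 26.195251926172155 0.5047480738278409 Ft 9.725778109793746 Fr 5.127630212289118 fz 6.136343755627842
```

Tangential force stepped from 5.9 to 9 N between 346° and 353°, earlier than expected. Checking visually whether the offcut has met the end jaw before going further.

```bash
python3 - <<'E'
from h import *
tan();c=cam('top');tan();b=cam('scene')
y=np.array([np.cos(np.radians(73.6)),np.sin(np.radians(73.6))]);x=np.array([y[1],-y[0]])
A=cv2.resize(c['pixels'][180:240,335:395],(400,400),interpolation=cv2.INTER_CUBIC)
u,v=map(int,proj(b,[*(C-.195*y),.03]))
print(u,v)
B=cv2.resize(b['pixels'][v-30:v+30,u-30:u+30],(400,400),interpolation=cv2.INTER_CUBIC)
cv2.imwrite('pics/t3.png',np.hstack([A,B]))
h=cv2.cvtColor(c['pixels'],cv2.COLOR_BGR2HSV)
for xx in(-.02,-.01,0,.01,.02):
    r=[]
    for yy in np.arange(-.176,-.212,-.002):
        a,bb=proj(c,[*(C+xx*x+yy*y),.034]);p=h[int(round(bb)),int(round(a))];r.append((int(p[1]),int(p[2])))
    print(xx,r)
E
```

```text
t 14.7 r 0.057129824758381756 delta 26.195251926172155 0.5047480738278409 Ft 9.725778109793746 Fr 5.127630212289118 fz 6.136343755627842
t 14.75 r 0.05716016385271347 delta 25.972572404913418 0.7274275950865672 Ft 9.65320660242281 Fr 4.645171832944322 fz 6.141496924729924
340 239
-0.02 [(48, 244), (51, 240), (48, 242), (48, 243), (52, 240), (57, 238), (54, 240), (48, 245), (48, 243), (53, 239), (63, 211), (18, 143), (3, 229), (4, 228), (9, 203), (7, 218), (7, 218), (7, 218)]
-0.01 [(49, 240), (52, 237), (53, 238), (58, 236), (55, 237), (52, 240), (57, 239), (55, 237), (54, 237), (51, 239), (57, 230), (51, 184), (6, 207), (8, 199), (7, 219), (7, 218), (8, 219), (7, 218)]
0 [(50, 241), (54, 238), (56, 235), (59, 233), (54, 238), (52, 239), (49, 240), (59, 234), (55, 238), (56, 235), (61, 219), (5, 193), (4, 245), (6, 203), (8, 212), (8, 215), (6, 215), (6, 213)]
0.01 [(54, 236), (55, 238), (47, 241), (51, 239), (52, 237), (50, 240), (55, 236), (58, 235), (55, 240), (52, 240), (58, 227), (26, 149), (6, 218), (3, 243), (5, 203), (7, 219), (7, 215), (8, 214)]
0.02 [(56, 235), (55, 235), (57, 234), (62, 228), (58, 234), (52, 239), (61, 231), (65, 226), (58, 234), (57, 237), (60, 230), (60, 200), (7, 206), (7, 208), (7, 213), (7, 213), (7, 212), (7, 205)]
```

View pics/t3.png

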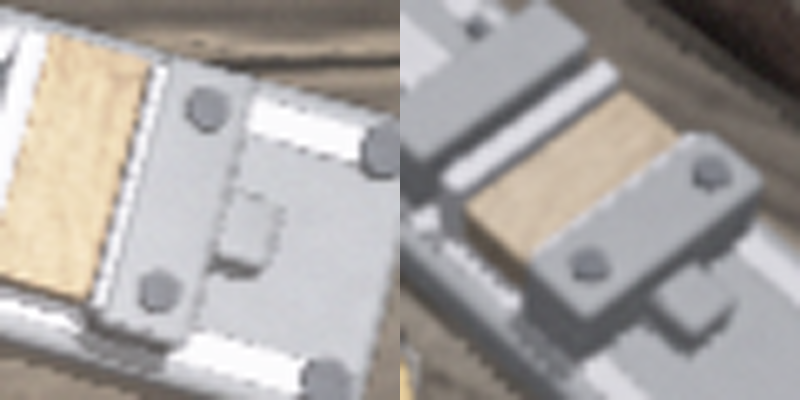

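The offcut is seated against the end jaw in both crops, so the force step was the take-up, between 346° and 350°. The wheel is at about 361°, i.e. about 12° past. Adding 2° and holding.

Call:
arm_command --delta_rot '[[0, 0, 0], [0, 0, 0], [0, 0, 0], [0, 0, 0], [0, 0, 0], [0, 0, 0]]' --delta_pos '[[0, 0.001, 0], [-0.0001, 0.0019, 0], [-0.0001, 0.0019, 0], [-0.0001, 0.0019, 0], [-0.0001, 0.0019, 0], [-0.0001, 0.0019, 0]]' --gripper '[1, 1, 1, 1, 1, 1]'

```text
time: 15.3
position: [0.5355, 0.0735, 0.1102]
tool_rot: [-0.233, 0.973, -0.005, 0.0]
ft_force: [0.4, -9.9, 6.7]
grip_width: 0.0166
grip_force: 30.0
```

```bash
python3 -c "
from h import *
tan()"
```

```text
t 15.3 r 0.05711087801834681 delta 24.154809230898522 2.5451907691015094 Ft 9.239510489955027 Fr 3.6612031162053533 fz 6.74941566433685
```

Now unload the tangential push without turning the wheel back.

Call:
arm_command --delta_rot '[[0, 0, 0], [0, 0, 0], [0, 0, 0], [0, 0, 0], [0, 0, 0], [0, 0, 0]]' --delta_pos '[[0, -0.001, 0], [0, -0.002, 0], [0, -0.003, 0], [0, -0.004, 0], [0, -0.004, 0], [0, -0.004, 0]]' --gripper '[1, 1, 1, 1, 1, 1]'

```text
time: 15.8
position: [0.5356, 0.073, 0.1102]
tool_rot: [-0.232, 0.973, -0.002, -0.0]
ft_force: [-2.6, -2.4, 6.1]
grip_width: 0.0165
grip_force: 30.0
```

```bash
python3 -c "
from h import *
tan();print(status.get_obs()['position'])"
```

```text
t 15.8 r 0.05725753467718617 delta 24.660075935970728 2.0399240640292646 Ft 1.1253945262995342 Fr 3.415956986020172 fz 6.122989005948536
[0.5355644  0.07301021 0.11016471]
```

Ft is down to 1 N and the wheel has not moved. Folding the handle down, first half.

Call:
arm_command --delta_rot '[[0, 0, 1], [0, 0, 2], [0, 0, 3], [0, 0, 3], [0, 0, 3], [0, 0, 3], [0, 0, 3], [0, 0, 3]]' --delta_pos '[[-0.0045, -0.0002, 0.0002], [-0.009, -0.0004, 0.0008], [-0.0134, -0.0006, 0.0018], [-0.0178, -0.0008, 0.0031], [-0.022, -0.001, 0.0049], [-0.026, -0.0012, 0.007], [-0.0334, -0.0016, 0.0122], [-0.0398, -0.002, 0.0186]]' --gripper '[1, 1, 1, 1, 1, 1, 1, 1]'

```text
time: 16.47
position: [0.571, 0.0891, 0.0913]
tool_rot: [-0.207, 0.978, -0.001, -0.002]
ft_force: [-3.2, -1.8, 6.8]
grip_width: 0.0164
grip_force: 30.0
```

```bash
python3 -c "
from h import *
o=status.get_obs();M=R.from_quat(o['tool_rot']).as_matrix();print(o['position'],'tool F',M.T@o['ft_force'], o['grip_width'])"
```

```text
[0.57104633 0.08914407 0.09129266] tool F [ 3.67202724 -0.35633487 -6.77881994] 0.016355438302581
```

Call:
arm_command --delta_rot '[[0, 0, 0], [0, 0, 0], [0, 0, 0], [0, 0, 0], [0, 0, 0], [0, 0, 0], [0, 0, 0], [0, 0, 0]]' --delta_pos '[[-0.0052, 0, 0.0074], [-0.0091, 0, 0.0156], [-0.0114, 0, 0.0244], [-0.0122, 0, 0.03], [-0.0122, 0, 0.0334], [-0.0122, 0, 0.0345], [-0.0122, 0, 0.0345], [-0.0122, 0, 0.0345]]' --gripper '[1, 1, 1, 1, 1, 1, 1, 1]'

```text
time: 17.13
position: [0.5845, 0.0951, 0.0566]
tool_rot: [-0.206, 0.979, -0.001, 0.001]
ft_force: [0.8, -0.4, 3.7]
grip_width: 0.017
grip_force: 30.0
```

```bash
python3 -c "
from h import *
o=status.get_obs();M=R.from_quat(o['tool_rot']).as_matrix();print(o['position'],'tool F',M.T@o['ft_force'], o['grip_width'])"
```

```text
[0.58450037 0.09505588 0.05656509] tool F [-0.52311185 -0.69476053 -3.70782729] 0.016991313760492347
```

Release, lift clear, then press on the sleeve with closed fingertips to make sure it is fully home.

Call:
arm_command --delta_rot '[[0, 0, 0], [0, 0, 0], [0, 0, 0], [0, 0, 0], [0, 0, 0], [0, 0, 0], [0, 0, 0], [0, 0, 0], [0, 0, 0], [0, 0, 0], [0, 0, 0], [0, 0, 0]]' --delta_pos '[[0, 0, 0.001], [0, 0, 0.001], [0, 0, 0], [0, 0, 0], [0, 0, 0], [0, 0, -0.01], [0, 0, -0.025], [0, 0, -0.04], [0, 0, -0.045], [0, 0, -0.045], [0, 0, -0.045], [0, 0, -0.045]]' --gripper '[1, 1, 0, 0, 0, 0, 0, 0, 1, 1, 1, 1]'

```text
time: 18.13
position: [0.5829, 0.0958, 0.0993]
tool_rot: [-0.206, 0.979, 0.0, -0.001]
ft_force: [0.1, -0.2, 0.5]
grip_width: 0.0241
grip_force: 0.0
```

```bash
python3 - <<'E'
from h import *
c=cam('wrist');b=cam('scene');o=status.get_obs();T=o['position'];M=R.from_quat(o['tool_rot']).as_matrix();print(T,M.T@o['ft_force'],o['grip_width'])
# expected handle axis points in wrist view, folded; sample darkness
p0=C+.055*M[:2,0]
for d in(.02,.03,.04,.05,.06):
    q=[*(p0-d*M[:2,0]),.105];u,v=proj(c,q);u2,v2=proj(b,q);print(d,np.round([u,v,u2,v2],1),c['pixels'][int(v),int(u)],b['pixels'][int(round(v2)),int(round(u2))])
g=cv2.cvtColor(b['pixels'],cv2.COLOR_BGR2GRAY);print(g[155:190:1,270:286:3])
E
```

```text
[0.58290663 0.09575796 0.09907643] [ 0.37482196 -0.05773591 -0.36687479] 0.016483873779340824
0.02 [280.6 197.8 275.2 174.4] [65 62 62] [38 37 33]
0.03 [280.6 212.1 275.9 171.1] [63 60 61] [36 30 33]
0.04 [280.7 226.  276.7 167.8] [62 60 60] [36 31 32]
0.05 [280.7 239.5 277.5 164.5] [63 60 61] [40 34 36]
0.06 [280.7 252.6 278.3 161.3] [61 58 59] [36 33 36]
[[ 48 104 112 109  36  35]
 [128  88  97 119  41  55]
 [174  85  88 109  71  53]
 [183  94  83  72  95  84]
 [183 121  63  42  86 103]
 [181 162  45  29  67  99]
 [183 180  31  33  60 102]
 [183 184  30  33  63 117]
 [177 179  28  31  60 151]
 [159 173  30  32  79 175]
 [132 166  32  36 111 182]
 [113 134  34  37  99 181]
 [111  97  30  29  90 148]
 [120  87  37  36  95 119]
 [151  75  34  31 102 113]
 [139  51  32  34 106 112]
 [118  40  32  30 114 112]
 [115  38  36  31 119 107]
 [117  34  30  33 119 109]
 [112  29  36  33 112 118]
 [102  30  33  34  99 124]
 [111  29  33  48  91 109]
 [117  40  41  50  91 102]
 [118  94  94  60 101 110]
 [109 111 123  87 112 117]
 [ 93  96 101 106 112 118]
 [ 88  85  86 111 104 117]
 [ 91  94  92 113  93 109]
 [ 86  89  92 112  85  96]
 [ 83  84  84 115  85  91]
 [ 72  75  76 106  81  93]
 [ 67  68  68  98  80  91]
 [ 76  96  83  92  81  89]
 [ 95 118 113  90  88  96]
 [136 130 123  88 112 134]]
```

Call:
arm_command --delta_rot '[[0, 0, 0], [0, 0, 0], [0, 0, 0], [0, 0, 0], [0, 0, 0], [0, 0, 0], [0, 0, 0], [0, 0, 0], [0, 0, 0]]' --delta_pos '[[0, 0, 0], [0, 0, 0.005], [0, 0, 0.01], [0, 0, 0.015], [0, 0, 0.019], [0, 0, 0.021], [0, 0, 0.023], [0, 0, 0.024], [0, 0, 0.024]]' --gripper '[1, 1, 1, 1, 1, 1, 1, 1, 1]'

```text
time: 18.98
position: [0.5837, 0.0958, 0.0758]
tool_rot: [-0.206, 0.979, 0.0, -0.0]
ft_force: [-0.8, -1.7, -0.7]
grip_width: 0.0007
grip_force: 0.0
```

Call:
arm_command --delta_rot '[[0, 0, 0], [0, 0, 0], [0, 0, 0], [0, 0, 0], [0, 0, 0], [0, 0, 0]]' --delta_pos '[[0, 0, 0.001], [0, 0, 0.002], [0, 0, 0.003], [0, 0, 0.004], [0, 0, 0.004], [0, 0, 0.004]]' --gripper '[1, 1, 1, 1, 1, 1]'

```text
time: 19.48
position: [0.5841, 0.0958, 0.0723]
tool_rot: [-0.206, 0.979, -0.0, 0.0]
ft_force: [0.2, 0.1, 3.0]
grip_width: 0.0004
grip_force: 1.2
```

Call:
arm_command --delta_rot '[[0, 0, 0], [0, 0, 0], [0, 0, 0], [0, 0, 0], [0, 0, 0], [0, 0, 0]]' --delta_pos '[[0, 0, 0.001], [0, 0, 0.002], [0, 0, 0.003], [0, 0, 0.003], [0, 0, 0.003], [0, 0, 0.003]]' --gripper '[1, 1, 1, 1, 1, 1]'

```text
time: 19.98
position: [0.5846, 0.0954, 0.0711]
tool_rot: [-0.206, 0.979, -0.001, 0.001]
ft_force: [-1.6, -1.1, 12.9]
grip_width: 0.0006
grip_force: 6.2
```

13 N pressed and the handle no longer moves, so it is home. Retreating.

Call:
arm_command --delta_rot '[[0, 0, 0], [0, 0, 0], [0, 0, 0], [0, 0, 0], [0, 0, 0], [0, 0, 0], [0, 0, 0], [0, 0, 0]]' --delta_pos '[[0, 0, -0.005], [0, 0, -0.02], [0, 0, -0.045], [0, 0, -0.075], [0, 0, -0.1], [0, 0, -0.115], [0, 0, -0.12], [0, 0, -0.12]]' --gripper '[1, 1, 1, 1, 1, 1, 1, 1]'

```text
time: 20.65
position: [0.5844, 0.0958, 0.1901]
tool_rot: [-0.206, 0.979, -0.0, 0.001]
ft_force: [1.3, -0.8, 0.4]
grip_width: 0.0006
grip_force: 0.0
```

```bash
python3 - <<'E'
from h import *
o=status.get_obs();print(o['position'],o['ft_force'],np.abs(o['joint_velocities']).max())
c=cam('wrist');M=R.from_quat(o['tool_rot']).as_matrix();g=cv2.cvtColor(c['pixels'],cv2.COLOR_BGR2GRAY)
p0=C+.055*M[:2,0]
for d in(.02,.035,.05,.066,.075,.085):
    u,v=proj(c,[*(p0-d*M[:2,0]),.109]);print(d,round(u),round(v),g[int(v),int(u)-14:int(u)+15:2])
t=cam('top');h=cv2.cvtColor(t['pixels'],cv2.COLOR_BGR2HSV)
y=np.array([np.cos(np.radians(73.6)),np.sin(np.radians(73.6))]);x=np.array([y[1],-y[0]])
for xx in(-.02,0,.02):
    print(xx,[int(h[int(round(b)),int(round(a))][1]) for a,b in (proj(t,[*(C+xx*x+yy*y),.034]) for yy in np.arange(-.176,-.212,-.002))])
E
```

```text
[0.58444946 0.09576805 0.19013341] [ 1.29209425 -0.84238803  0.42404896] 0.039208505111437086
0.02 282 171 [149 109 118  81  68  68  68  72  73  72  68  63 120 132 106]
0.035 282 187 [142 154 131  77  68  69  69  71  73  71  68  66  83 117 152]
0.05 282 202 [229 236 236 154  69  70  70  72  72  70  69  68 126 233 156]
0.066 282 218 [239 239 237 236 221  89  88  87  85  82  85 214 237 237 238]
0.075 282 226 [236 192 171 169 170 168 146 146 124 114 113 112 154 147 120]
0.085 282 236 [172 171 168 168 166 167 164 166 167 168 170 170 168 167 166]
-0.02 [48, 53, 51, 48, 52, 57, 54, 50, 51, 55, 63, 18, 4, 4, 8, 7, 7, 8]
0 [50, 55, 56, 61, 54, 53, 52, 60, 58, 59, 62, 4, 3, 8, 7, 7, 6, 7]
0.02 [57, 57, 57, 62, 57, 55, 60, 66, 57, 56, 60, 58, 6, 8, 7, 9, 6, 6]
```

The handle is folded across the hub, aligned and full length. The offcut is unmoved against the end jaw and the tool is clear. Handing in.

```bash
python3 -c "
from rig import robot
print(robot.hand_in())"
```

```text
the job is handed in; nothing more can be done
None
```

I handed the job in at about 21 s of the 72 s allowed. The handle was swung upright, the wheel cranked to an estimated 12–16° past take-up (read from a force step, not measured directly), and the handle pressed down fully home with the arm clear; no verdict came back.

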